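# Hang up the pail and hold the melter's lid at its balance point

### The arm

A 6-joint arm with a two-finger parallel gripper is mounted at the origin on the work surface. World frame = base frame: x ahead of the robot, y to its left, z up, the work surface at z = 0. Lengths are in m, angles in rad, forces in N, time in s.
With the tool pointing down it reaches from about 0.35 to 0.775 m from the base axis. Payload 5.5 kg.
Tool frame: the origin (TCP) lies midway between the tips of the shut fingers; the grasp point (between the pads) lies 19 mm behind it (env.hold_point_z is the distance from the TCP to the grasp point, in m); z points along the fingers, y is the line along which they close (so a half turn about z gives the same grasp; the last joint's range is limited). The gripper opens to 85 mm and grips with 20 to 120 N. Pads are 22 mm wide; open, the fingers measure 114 mm over their backs; the gripper's body (76 mm by 85 mm) begins 54 mm behind the grasp point. The pads swing forward as they close: fully open they stand 13 mm farther back than shut.
Start: joints at [1.102, 0.313, 0.046, 1.304, 0, 1.431], TCP at [0.186, 0.544, 0.231] pointing down, gripper open.
Joint ranges: [-2.76, 2.76], [-0.86, 1.69], [-1.03, 1.26], [-2.2, 2.34], [-1.47, 1.5], [-3.14, 3.14]. Speed limits (rad/s): [2.57, 2.57, 3.14, 3.14, 3.14, 3.14].

### API

Orientations are given as a unit quaternion [w, x, y, z].
In Python, from workcell import env, read_camera gives the robot as it stands. The module is installed in compiled form; this text tells all that it offers.
- The arm moves only by the tool carry_out, never from a script. Its argument "moves" is a list of rows, each an object of numbers: "tx", "ty", "tz": the shift along the world's x, y, z in cm; "wx", "wy", "wz": the turn, a rotation vector about the world's x, y, z in rad; "claw": the closure, from -1 (fully open) to 1 (shut). A call has 1 to 8 rows; each row shifts and turns the commanded pose from where the row before left it; what a row does not reach is not made up. A row lasts 1/8 s, in which the tool goes at most 62.5 mm and 10.7 degrees, less where a joint would pass 70% of its speed; a pose out of reach is approached as far as the arm can. A call is refused whole if a number of a shift passes 6.25 or a number of a turn 0.188, either way. A call with a gripper value outside its range is refused whole. The fingers move at their own pace and stop on an object; "newtons" is the grip in N (left out, the last holds). Time passes only in rows, so rows that do not move let the fingers close. It gives the time, the measured TCP pose, the force, the opening and the grip force at its end, in the units of the state.
- env.get_state(): the state, without advancing time (a new reading comes with each control period).
- read_camera(name): name is "scene" or "top" or "wrist"; returns a dict with "image" (420x560x3 uint8, blue, green, red), "z_map" (420x560 float32, m along the optical axis (not along the pixel's ray), 0 where there is no reading), "fx", "fy", "cx", "cy" (pixels), "camera_from_world" (4x4, takes a point from world to camera coordinates); the wrist camera has in their place "hand_eye" (4x4, takes a point from camera to tool coordinates, whose origin is the TCP and whose axes are the flange's). Camera axes: x right, y down, z forward; pixel columns grow to the right and rows downward; lengths in m; the calibration is good to about 2 mm. A picture is of the moment at which its call begins: read the wrist's pose just before it.
- env.hand_in(): hands the job in; it is judged then, once.
The state is a dict: "clock": time; "joint_pos": joint angles; "qvel": joint speeds; "tau": joint torques, N m; "tcp_pos": TCP position; "orientation": TCP orientation; "wrist_force": force on the tool from outside, world axes, zero at the start; "ft_torque": the same for the moment, N m; "finger_gap": finger opening in m; "grip_force": force on a finger pad.
Only numpy, scipy, OpenCV 4.12 (cv2) and the standard library are available. Lean on these libraries where they do the work, as an engineer would, in place of code of your own. Each camera call takes 0.05 s, during which the arm holds its last target. There are 200 camera calls.

### The job

The little steel pail has been left standing on the shut lid of the chocolate melter: hang it by its bail on the forked hook of the stand and let go of it. Then swing the melter's lid up by its handle to its balance point, where it stands straight up on its hinge, without letting it go over backwards, and finish while still holding it there with the gripper so that it falls neither way and the empty tank can be filled. Leave the other things on the table where they are.

Things in the scene. Friction and masses are not known exactly. Their poses are not given: they have to be found in the camera images.
- melter: Chocolate melter, fixed: a steel box 160 (x) x 240 (y) x 108 mm high with an empty open tank, closed by a steel lid. Origin: centre of its underside, on the table; x points from its front (small control panel, the lid's handle) to its back, z up. It may stand on either side of the table, the hook stand on the other.
- lid_hinge (a point): Middle of the lid's hinge axis, on the melter's far top rim: 75 mm behind the melter's centre and 113 mm above the table. The axis runs along the melter's y and lies in the lid's mid-plane. The point does not move with the lid.
- lid (a joint): Angle of the melter's lid, rad: 0 shut (level), 1.571 straight up, 2.4 thrown back on its stop. About 0.5 kg, 157 mm from hinge to front edge, 240 wide, 8 thick, top face at 117 mm when shut. It swings freely, no stay: its mass lies in its mid-plane, so it balances at 1.571, falls shut below and falls back above. Lifting by the handle takes about 3 N.
- lid_bar (a point): Middle of the lid's handle, moving with it: a round steel bar 10 mm thick, 110 mm long, parallel to the hinge (melter's y), in the lid's mid-plane, 205 mm from the hinge axis, 48 mm out from the lid's front edge, on a 10 mm arm at each end. Shut, it hangs free in front of the melter at 113 mm height; upright, it is the lid's top at 318 mm.
- pail: Small empty steel pail, about 0.25 kg, loose, standing upright on the shut lid: 90 mm wide at the rim, 74 at the foot, 55 high, with a stiff square bail standing over it (does not fold) in the pail's y-z plane. Origin: centre of its underside, z up. The pail's two sides are alike.
- pail_bail (a point): Middle of the bail's level top bar: round, 10 mm thick, along the pail's y, 130 mm above the pail's foot; its two legs (10 mm thick) stand 52 mm either side of the middle, so that about 94 mm between them and 70 mm below the bar down to the rim are free.
- hook: Fixed stand: wooden foot, steel post at x = +75 mm, forked hook: two level round prongs 8 mm thick at y = +-30 mm, tops at 200 mm, from the cross bar at x = +75 to x = -28 mm, ends turned up to 216 mm (x = -38 mm). Nothing above. Origin on the table; x points from the free ends to the post. The pail comes in from the free ends and hangs below; the gripper fits between the prongs (52 mm).
- hook_seat (a point): Point midway between the two prongs at the height of their tops (200 mm), x = +10 mm in the stand's frame, where the middle of the bail's bar is to lie (its centre 5 mm above); axes as the stand's.
- jar: Bystander: screw-lid jar 48 mm wide, 90 high; origin under its centre.
- thermometer: Bystander: probe thermometer lying flat, grey grip 90 x 26 x 18 mm towards -x, steel probe 110 mm towards +x; origin on the table where they join.
- bowl: Bystander: white bowl 120 mm wide, 50 high; origin under its centre.
- scraper: Bystander: spatula 280 mm long lying along its x; origin at its middle, on the table.
- mould: Bystander: clear chocolate mould 100 x 160 mm, 18 high; origin under its centre.
- mug: Bystander: white mug 76 mm wide, 85 high, handle at its +y; origin under its centre.
- plate: Bystander: white plate 150 mm wide, 16 high; origin under its centre.
Mind the look-alikes: they are no part of the job. Leave any green or pink look-alike of the pail alone.

How it is judged:
On the way, in this order (a step that is already met when the one before it is completed fails the run):
1. the pail hangs by its bail on both prongs of the hook, let go (x of pail_bail in the frame of hook_seat between -0.045 and 0.065 m and y of pail_bail in the frame of hook_seat between -0.025 and 0.025 m and z of pail_bail in the frame of hook_seat between -0.003 and 0.014 m and contact force between pail and hook above 0.5 N and contact force between the fingers and pail below 0.1 N and contact force between pail and melter below 0.1 N and angle between pail's own z axis and vertical below 0.5 rad), for 0.3 s.
2. the lid is being swung up by the gripper (value of joint lid above 0.5 rad and contact force between the fingers and melter above 0.3 N), for 0.1 s.
At the end, for the whole second after the job is handed in: The pail hangs by its bail across both prongs (bar's middle within 25 mm of the fork's middle line), tilted under 0.5 rad, off the gripper and melter; the lid stands at 1.571 +- 0.1 rad, under 0.1 rad/s, with the fingers on it at 0.3 N or more (all of step 1 and value of joint lid between 1.471 and 1.671 rad and velocity of joint lid between -0.1 and 0.1 rad/s and contact force between the fingers and melter above 0.3 N); the arm keeps its last pose, push and grip.
It fails at once if the lid went over backwards (past 1.9 rad) (value of joint lid above 1.9 rad).
It fails at once if one of the other things was moved by more than 40 mm (distance of any of jar, thermometer, bowl, scraper, mould, mug, plate from where it was at the start of the episode above 0.04 m).
It also fails if it takes over 67 s, if anything falls off the work surface, if the arm or the gripper's body presses on something with over 40 N, if the wrist force passes 120 N, or if a joint passes its speed limit or range.

## Working session

There is one attempt and no reset: what is moved stays moved. The work goes in short steps, Python scripts to look and compute and a tool call to move; the robot and the scene stay as the last step left them, time stands still between calls to the robot, and variables do not carry over. Pictures are saved under pics/ and viewed, at most 10 in all, crops included, and the job is handed in when it is done.

Besides the shell and the picture viewer there is one more tool, called after ">>>" in YAML: its name, and indented under it one key for each argument. carry_out: Moves the arm, as the interface text tells. Its arguments: {"type":"object","properties":{"moves":{"type":"array","items":{"type":"object","properties":{"tx":{"type":"number"},"ty":{"type":"number"},"tz":{"type":"number"},"wx":{"type":"number"},"wy":{"type":"number"},"wz":{"type":"number"},"claw":{"type":"number"}}}},"newtons":{"type":"number"}},"required":["moves"]}

```bash
mkdir -p pics; cat > h.py <<'E'
import numpy as np, cv2
from workcell import env, read_camera
def snap(n):
    s=env.get_state(); c=read_camera(n); c['s']=s
    return c
def cloud(c):
    z=c['z_map']; v,u=np.indices(z.shape)
    P=np.stack([(u-c['cx'])/c['fx']*z,(v-c['cy'])/c['fy']*z,z],-1)
    if 'camera_from_world' in c: T=np.linalg.inv(c['camera_from_world'])
    else:
        from scipy.spatial.transform import Rotation as R
        W=np.eye(4); q=c['s']['orientation']; W[:3,:3]=R.from_quat([q[1],q[2],q[3],q[0]]).as_matrix(); W[:3,3]=c['s']['tcp_pos']; T=W@c['hand_eye']
    Q=P@T[:3,:3].T+T[:3,3]; Q[z<=0]=np.nan
    return Q
E
python3 - <<'E'
from h import *
a=snap('scene');b=snap('top')
np.savez('s0.npz',a=cloud(a),b=cloud(b),ai=a['image'],bi=b['image'])
for c in(a,b):print(np.linalg.inv(c['camera_from_world']).round(3),c['fx'])
cv2.imwrite('pics/a.png',a['image']);cv2.imwrite('pics/b.png',b['image'])
print(env.get_state())
E
```

```text
[[-0.809  0.457 -0.369  0.947]
 [ 0.588  0.646 -0.488  0.565]
 [ 0.015 -0.612 -0.791  1.053]
 [ 0.     0.     0.     1.   ]] 397.83597381492126
[[-0.03  -0.989  0.145  0.328]
 [-0.999  0.033  0.013  0.029]
 [-0.017 -0.145 -0.989  1.403]
 [ 0.     0.     0.     1.   ]] 387.0437677897695
{'clock': 0.1, 'joint_pos': array([ 1.10240401e+00,  3.13956528e-01,  4.51037145e-02,  1.30358885e+00,
       -2.06932911e-06,  1.43118813e+00]), 'qvel': array([ 6.24650102e-05, -1.28344456e-03,  2.91238144e-03,  8.22711847e-04,
       -1.39534571e-04, -3.12465010e-04]), 'tau': array([ 2.25445059e-03, -4.81723630e+01,  2.99246407e+01,  1.26794289e-02,
       -1.64577305e-04, -3.54820855e-06]), 'tcp_pos': array([0.18547454, 0.54379478, 0.23048482]), 'orientation': array([-2.45269331e-04,  1.63652561e-01,  9.86517695e-01, -7.85254344e-04]), 'wrist_force': array([-0.31398819,  0.05491248,  0.2124191 ]), 'ft_torque': array([-0.00420287, -0.04642082, -0.0086351 ]), 'grip_force': 0.0, 'finger_gap': 0.08514933935027606}
```

View pics/a.png

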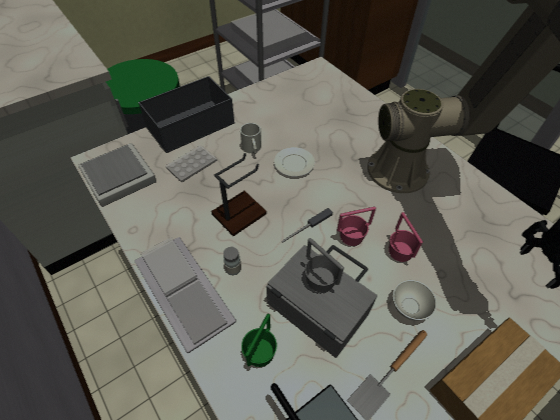

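View pics/b.png

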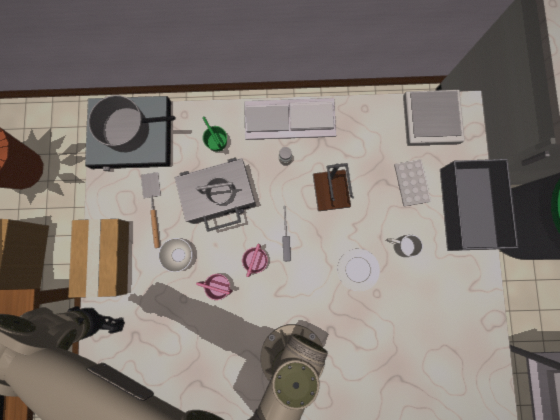

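The scene shows the steel-grey pail on the melter lid (scene 322,270; top 220,190). The look-alikes are one green (258,345) and two pink (355,228 and 403,243). Only the grey one stands on the lid and is steel, so it is the one meant. The hook stand is at scene 235,195 and top 333,188.

```bash
python3 - <<'E'
from h import *
d=np.load('s0.npz')
def rep(n,P):
    r=cv2.minAreaRect((P[:,:2]*1000).astype(np.float32)); print(n,len(P),'mean',P.mean(0).round(4),'rect',np.round(r[0],1),np.round(r[1],1),round(r[2],1),'z',np.percentile(P[:,2],[5,50,95]).round(4))
for k in 'ab':
    Q=d[k]; ok=np.isfinite(Q[...,0]);P=Q[ok]
    print(k)
    # bounds around melter from top pixels
    c=d['b'][165:215,180:255].reshape(-1,3);c=c[np.isfinite(c[:,0])]; m=np.median(c,0)
    near=P[np.hypot(*(P[:,:2]-m[:2]).T)<0.25]
    rep('lid',near[(abs(near[:,2]-.115)<.012)])
    for lo,hi in((.235,.262),(.17,.235),(.15,.18)):
        x=near[(near[:,2]>lo)&(near[:,2]<hi)]
        if len(x):rep((lo,hi),x)
    h=d['b'][165:212,312:355].reshape(-1,3);h=h[np.isfinite(h[:,0])];hm=np.median(h,0);print(hm)
    n2=P[np.hypot(*(P[:,:2]-hm[:2]).T)<0.14]
    for lo,hi in((.012,.05),(.06,.18),(.185,.205),(.206,.23)):
        x=n2[(n2[:,2]>lo)&(n2[:,2]<hi)]
        if len(x):rep(('hook',lo,hi),x)
Z=d['ai'];Y=d['bi']
t=np.hstack([cv2.resize(Z[225:345,255:395],(400,343),interpolation=2),cv2.resize(Z[140:240,200:300],(343,343),interpolation=2)])
u=np.hstack([cv2.resize(Y[150:240,165:270],(400,257),interpolation=2),cv2.resize(Y[150:225,300:375],(343,257),interpolation=2)])
cv2.imwrite('pics/c.png',np.vstack([t,u]))
E
```

```text
a
lid 5111 mean [0.5854 0.2613 0.1172] rect [546.  239.8] [373.9 240.7] 14.3 z [0.1115 0.1174 0.1214]
(0.235, 0.262) 206 mean [0.567 0.229 0.25 ] rect [566.  226.2] [ 10.8 113.2] 6.7 z [0.2426 0.2509 0.2538]
(0.17, 0.235) 196 mean [0.5742 0.227  0.1907] rect [577.9 225.3] [107.1  65.2] 77.5 z [0.1708 0.1797 0.2296]
(0.15, 0.18) 333 mean [0.5683 0.2198 0.1637] rect [566.8 224.6] [89.5 85.8] 48.4 z [0.1514 0.1641 0.1744]
[ 0.58448997 -0.16134676  0.01744857]
('hook', 0.012, 0.05) 1205 mean [ 0.5866 -0.1572  0.0186] rect [ 585.3 -162.4] [141.1 123.5] 6.2 z [0.0145 0.0184 0.0223]
('hook', 0.06, 0.18) 133 mean [ 0.6319 -0.1532  0.1214] rect [ 631.5 -153.8] [12.6 15.6] 67.4 z [0.065  0.1223 0.1744]
('hook', 0.185, 0.205) 253 mean [ 0.5915 -0.1597  0.1991] rect [ 580.1 -162.8] [114.8  69.5] 5.9 z [0.1945 0.1993 0.203 ]
('hook', 0.206, 0.23) 20 mean [ 0.5236 -0.1733  0.2124] rect [ 523.8 -168.7] [11.4 69.1] 3.6 z [0.2079 0.213  0.2171]
b
lid 3121 mean [0.5731 0.2494 0.1183] rect [585.8 252.3] [277.7 240.8] 14.2 z [0.1134 0.1183 0.1233]
(0.235, 0.262) 124 mean [0.5644 0.2265 0.2514] rect [564.7 226.1] [ 11.3 111.6] 5.3 z [0.2463 0.2521 0.2555]
(0.17, 0.235) 106 mean [0.5636 0.2272 0.1816] rect [565.2 227. ] [87.8 89. ] 55.6 z [0.1705 0.1742 0.2219]
(0.15, 0.18) 170 mean [0.5726 0.2322 0.167 ] rect [565.6 227.2] [88.4 88.9] 52.6 z [0.1518 0.1697 0.1765]
[ 0.58448997 -0.16134676  0.01744857]
('hook', 0.012, 0.05) 1130 mean [ 0.5796 -0.1606  0.0187] rect [ 595.5 -152.5] [167.1 134.6] 6.2 z [0.0142 0.0187 0.0234]
('hook', 0.06, 0.18) 41 mean [ 0.6225 -0.1543  0.1253] rect [ 623.3 -154. ] [14.9  7.3] 53.7 z [0.0749 0.124  0.1758]
('hook', 0.185, 0.205) 224 mean [ 0.591  -0.1602  0.1999] rect [ 580.3 -161.3] [112.   68.5] 5.5 z [0.1948 0.2002 0.204 ]
('hook', 0.206, 0.23) 14 mean [ 0.5238 -0.1668  0.2135] rect [ 544.5 -163.5] [56.3 65.7] 8.3 z [0.2077 0.2136 0.2182]
```

View pics/c.png

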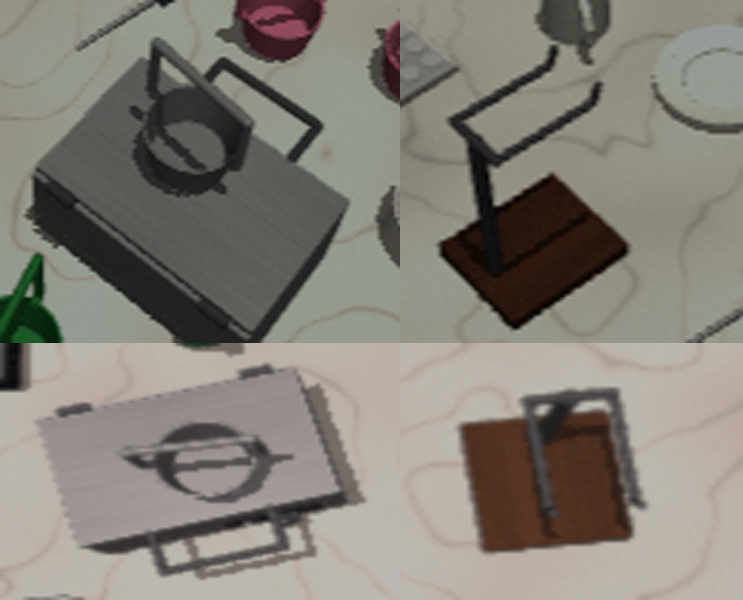

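The crop confirms it: the grey pail is on the lid, with the melter's handle facing the robot at about 14° yaw. The bail bar is at (0.565, 0.226, 0.247) with yaw about 6°. The hook seat is at about (0.570, -0.163, 0.200), also yaw about 6°, with its free ends towards the robot.

>>> carry_out:
  moves:
    - {"tz": 5,"claw": -1}
    - {"tz": 5,"wz": -0.15}
    - {"tx": 4,"ty": -3.2,"wz": -0.15}
    - {"tx": 4,"ty": -3.2,"wz": -0.15}
    - {"tx": 4,"ty": -3.2,"wz": -0.15}
    - {"tx": 4,"ty": -3.2,"wz": -0.15}
    - {"tx": 4,"ty": -3.2,"wz": -0.15}
    - {"tx": 4,"ty": -3.2,"wz": -0.15}
  newtons: 60

```text
invalid input at $.moves[0]: expected keys tx, ty, tz, wx, wy, wz, claw
```

>>> carry_out:
  moves:
    - {"tx": 4,"ty": -3.2,"wz": -0.088}
    - {"tx": 4,"ty": -3.2}
    - {"tx": 3,"ty": -3.1}
    - {"tx": 3,"ty": -3.1}
    - {}
    - {}

```text
invalid input at $.moves[0]: expected keys tx, ty, tz, wx, wy, wz, claw
```

Every key is required in each row.

>>> carry_out:
  moves:
    - {"tx": 0,"ty": 0,"tz": 5,"wx": 0,"wy": 0,"wz": 0,"claw": -1}
    - {"tx": 0,"ty": 0,"tz": 5,"wx": 0,"wy": 0,"wz": -0.15,"claw": -1}
    - {"tx": 4,"ty": -3.2,"tz": 0,"wx": 0,"wy": 0,"wz": -0.15,"claw": -1}
    - {"tx": 4,"ty": -3.2,"tz": 0,"wx": 0,"wy": 0,"wz": -0.15,"claw": -1}
    - {"tx": 4,"ty": -3.2,"tz": 0,"wx": 0,"wy": 0,"wz": -0.15,"claw": -1}
    - {"tx": 4,"ty": -3.2,"tz": 0,"wx": 0,"wy": 0,"wz": -0.15,"claw": -1}
    - {"tx": 4,"ty": -3.2,"tz": 0,"wx": 0,"wy": 0,"wz": -0.15,"claw": -1}
    - {"tx": 4,"ty": -3.2,"tz": 0,"wx": 0,"wy": 0,"wz": -0.15,"claw": -1}
  newtons: 60

```text
clock: 1.1
tcp_pos: [0.4267, 0.351, 0.3309]
orientation: [-0.0, 0.638, 0.77, -0.0]
wrist_force: [0.3, 0.2, 0.3]
finger_gap: 0.0857
grip_force: 0.0
```

>>> carry_out:
  moves:
    - {"tx": 4,"ty": -3.2,"tz": 0,"wx": 0,"wy": 0,"wz": -0.09,"claw": -1}
    - {"tx": 4,"ty": -3.2,"tz": 0,"wx": 0,"wy": 0,"wz": 0,"claw": -1}
    - {"tx": 3,"ty": -3.1,"tz": 0,"wx": 0,"wy": 0,"wz": 0,"claw": -1}
    - {"tx": 3,"ty": -3.1,"tz": 0,"wx": 0,"wy": 0,"wz": 0,"claw": -1}
    - {"tx": 0,"ty": 0,"tz": 0,"wx": 0,"wy": 0,"wz": 0,"claw": -1}
    - {"tx": 0,"ty": 0,"tz": 0,"wx": 0,"wy": 0,"wz": 0,"claw": -1}

```text
clock: 1.85
tcp_pos: [0.5653, 0.2263, 0.3308]
orientation: [-0.0, 0.67, 0.742, -0.0]
wrist_force: [-0.4, -0.1, 0.3]
finger_gap: 0.0855
grip_force: 0.0
```

```bash
python3 - <<'E'
from h import *
c=snap('wrist');Q=cloud(c);P=Q[np.isfinite(Q[...,0])]
x=P[(P[:,2]>.238)&(P[:,2]<.258)&(np.hypot(P[:,0]-.565,P[:,1]-.226)<.1)]
print(len(x),cv2.minAreaRect((x[:,:2]*1000).astype(np.float32)),np.percentile(x,[5,50,95],axis=0))
cv2.imwrite('pics/d.png',c['image'])
E
```

```text
2044 ((563.4556274414062, 225.04397583007812), (10.00459098815918, 112.96873474121094), 6.63641881942749) [[0.55544096 0.17768177 0.24708041]
 [0.56284475 0.23234218 0.24995639]
 [0.5710466  0.27679368 0.25149446]]
```

View pics/d.png

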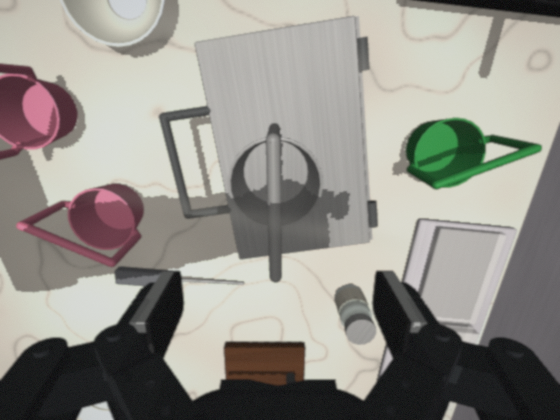

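The wrist view shows the bail bar upright at column 275, between the fingers and over the grey pail. Its measured centre is (0.5635, 0.225), top 0.2515, so the three views agree. I'm descending and gripping.

>>> carry_out:
  moves:
    - {"tx": -0.1,"ty": -0.1,"tz": -3,"wx": 0,"wy": 0,"wz": 0,"claw": -1}
    - {"tx": 0,"ty": 0,"tz": -3,"wx": 0,"wy": 0,"wz": 0,"claw": -1}
    - {"tx": 0,"ty": 0,"tz": -3,"wx": 0,"wy": 0,"wz": 0,"claw": -1}
    - {"tx": 0,"ty": 0,"tz": -1.3,"wx": 0,"wy": 0,"wz": 0,"claw": -1}
    - {"tx": 0,"ty": 0,"tz": 0,"wx": 0,"wy": 0,"wz": 0,"claw": 0.5}
    - {"tx": 0,"ty": 0,"tz": 0,"wx": 0,"wy": 0,"wz": 0,"claw": 1}
    - {"tx": 0,"ty": 0,"tz": 0,"wx": 0,"wy": 0,"wz": 0,"claw": 1}
    - {"tx": 0,"ty": 0,"tz": 0,"wx": 0,"wy": 0,"wz": 0,"claw": 1}
  newtons: 60

```text
clock: 2.9
tcp_pos: [0.5651, 0.2253, 0.2291]
orientation: [0.0, 0.67, 0.742, 0.001]
wrist_force: [-1.3, 0.2, 0.6]
finger_gap: 0.0125
grip_force: 0.5
```

>>> carry_out:
  moves:
    - {"tx": 0,"ty": 0,"tz": 0,"wx": 0,"wy": 0,"wz": 0,"claw": 1}
    - {"tx": 0,"ty": 0,"tz": 0,"wx": 0,"wy": 0,"wz": 0,"claw": 1}
    - {"tx": 0,"ty": 0,"tz": 1.5,"wx": 0,"wy": 0,"wz": 0,"claw": 1}
    - {"tx": 0,"ty": 0,"tz": 1.5,"wx": 0,"wy": 0,"wz": 0,"claw": 1}
    - {"tx": 0,"ty": 0,"tz": 1.5,"wx": 0,"wy": 0,"wz": 0,"claw": 1}
    - {"tx": 0,"ty": 0,"tz": 1.5,"wx": 0,"wy": 0,"wz": 0,"claw": 1}
    - {"tx": 0,"ty": 0,"tz": 0,"wx": 0,"wy": 0,"wz": 0,"claw": 1}

```text
clock: 3.78
tcp_pos: [0.5655, 0.2255, 0.2902]
orientation: [0.001, 0.67, 0.742, 0.001]
wrist_force: [0.8, 0.8, -2.9]
finger_gap: 0.0076
grip_force: 58.8
```

>>> carry_out:
  moves:
    - {"tx": -2.1,"ty": -4,"tz": 0,"wx": 0,"wy": 0,"wz": 0,"claw": 1}
    - {"tx": -2.1,"ty": -5,"tz": 0,"wx": 0,"wy": 0,"wz": 0,"claw": 1}
    - {"tx": -2.1,"ty": -5,"tz": 0,"wx": 0,"wy": 0,"wz": 0,"claw": 1}
    - {"tx": -2.1,"ty": -5,"tz": 0,"wx": 0,"wy": 0,"wz": 0,"claw": 1}
    - {"tx": -2.1,"ty": -5,"tz": 0,"wx": 0,"wy": 0,"wz": 0,"claw": 1}
    - {"tx": 0,"ty": -5,"tz": 0,"wx": 0,"wy": 0,"wz": 0,"claw": 1}
    - {"tx": 0,"ty": -5,"tz": 0,"wx": 0,"wy": 0,"wz": 0,"claw": 1}
    - {"tx": 0,"ty": -4,"tz": 0,"wx": 0,"wy": 0,"wz": 0,"claw": 1}

```text
clock: 4.78
tcp_pos: [0.4592, -0.1566, 0.2881]
orientation: [0.0, 0.671, 0.742, 0.0]
wrist_force: [1.2, -0.8, -3.7]
finger_gap: 0.0079
grip_force: 58.9
```

>>> carry_out:
  moves:
    - {"tx": 0,"ty": -2,"tz": -1,"wx": 0,"wy": 0,"wz": 0,"claw": 1}
    - {"tx": 0,"ty": 0,"tz": -2,"wx": 0,"wy": 0,"wz": 0,"claw": 1}
    - {"tx": 0,"ty": 0,"tz": -2,"wx": 0,"wy": 0,"wz": 0,"claw": 1}
    - {"tx": 0,"ty": 0,"tz": -2,"wx": 0,"wy": 0,"wz": 0,"claw": 1}
    - {"tx": 0,"ty": 0,"tz": 0,"wx": 0,"wy": 0,"wz": 0,"claw": 1}
    - {"tx": 0,"ty": 0,"tz": 0,"wx": 0,"wy": 0,"wz": 0,"claw": 1}

```text
clock: 5.52
tcp_pos: [0.4598, -0.1744, 0.2186]
orientation: [0.0, 0.67, 0.742, 0.0]
wrist_force: [0.6, 0.1, -2.7]
finger_gap: 0.0078
grip_force: 58.8
```

```bash
python3 - <<'E'
from h import *
c=snap('wrist');Q=cloud(c)
s=c['s'];print(s['tcp_pos'])
P=Q[np.isfinite(Q[...,0])]
x=P[(P[:,2]>.188)&(P[:,2]<.222)&(np.hypot(P[:,0]-.575,P[:,1]+.162)<.1)&(P[:,0]>.515)]
print(len(x),cv2.minAreaRect((x[:,:2]*1000).astype(np.float32)),np.percentile(x[:,2],[5,50,95]))
a=snap('scene');A=cloud(a);A=A[np.isfinite(A[...,0])]
cv2.imwrite('pics/e.png',np.hstack([cv2.resize(c['image'],(400,300)),cv2.resize(a['image'][110:260,190:390],(400,300),interpolation=2)]))
E
```

```text
[ 0.45981741 -0.17441716  0.21862748]
5345 ((568.9241943359375, -165.22195434570312), (108.70820617675781, 68.5073013305664), 5.954128265380859) [0.19449064 0.19817943 0.20619544]
```

View pics/e.png

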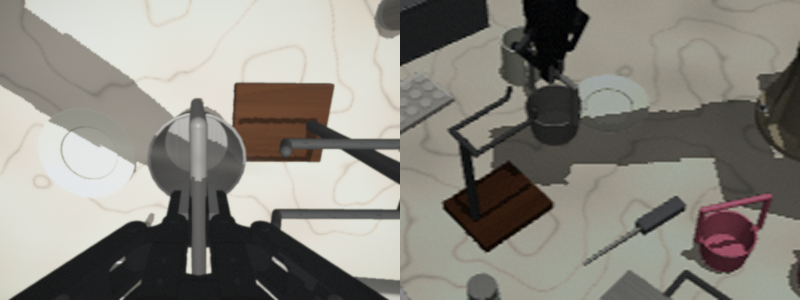

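The wrist view shows the pail centred on the bar (197,150 in the left half) and the fork's prongs ahead on the right (290,145 and 275,215). The fork's centre line matches the plan to 2 mm, so I'm moving in.

>>> carry_out:
  moves:
    - {"tx": 2,"ty": 0.2,"tz": 0,"wx": 0,"wy": 0,"wz": 0,"claw": 1}
    - {"tx": 2,"ty": 0.2,"tz": 0,"wx": 0,"wy": 0,"wz": 0,"claw": 1}
    - {"tx": 2,"ty": 0.2,"tz": 0,"wx": 0,"wy": 0,"wz": 0,"claw": 1}
    - {"tx": 2,"ty": 0.2,"tz": 0,"wx": 0,"wy": 0,"wz": 0,"claw": 1}
    - {"tx": 2,"ty": 0.2,"tz": 0,"wx": 0,"wy": 0,"wz": 0,"claw": 1}
    - {"tx": 0,"ty": 0,"tz": 0,"wx": 0,"wy": 0,"wz": 0,"claw": 1}

```text
clock: 6.38
tcp_pos: [0.5612, -0.1648, 0.2187]
orientation: [0.001, 0.67, 0.743, 0.0]
wrist_force: [-0.7, -0.1, -2.1]
finger_gap: 0.0076
grip_force: 58.9
```

>>> carry_out:
  moves:
    - {"tx": 0,"ty": 0,"tz": -1,"wx": 0,"wy": 0,"wz": 0,"claw": 1}
    - {"tx": 0,"ty": 0,"tz": -1,"wx": 0,"wy": 0,"wz": 0,"claw": 1}
    - {"tx": 0,"ty": 0,"tz": -0.7,"wx": 0,"wy": 0,"wz": 0,"claw": 1}
    - {"tx": 0,"ty": 0,"tz": -0.3,"wx": 0,"wy": 0,"wz": 0,"claw": 1}
    - {"tx": 0,"ty": 0,"tz": 0,"wx": 0,"wy": 0,"wz": 0,"claw": 1}
    - {"tx": 0,"ty": 0,"tz": 0,"wx": 0,"wy": 0,"wz": 0,"claw": 1}

```text
clock: 7.12
tcp_pos: [0.5599, -0.1649, 0.1887]
orientation: [0.0, 0.67, 0.742, 0.0]
wrist_force: [-0.9, -0.7, -2.0]
finger_gap: 0.008
grip_force: 58.9
```

>>> carry_out:
  moves:
    - {"tx": 0,"ty": 0,"tz": -0.1,"wx": 0,"wy": 0,"wz": 0,"claw": 1}
    - {"tx": 0,"ty": 0,"tz": -0.1,"wx": 0,"wy": 0,"wz": 0,"claw": 1}
    - {"tx": 0,"ty": 0,"tz": 0,"wx": 0,"wy": 0,"wz": 0,"claw": 1}

```text
clock: 7.5
tcp_pos: [0.5599, -0.1648, 0.1865]
orientation: [0.0, 0.67, 0.742, 0.0]
wrist_force: [0.4, 0.2, -3.3]
finger_gap: 0.008
grip_force: 59.0
```

>>> carry_out:
  moves:
    - {"tx": 0,"ty": 0,"tz": 0,"wx": 0,"wy": 0,"wz": 0,"claw": 0.6}
    - {"tx": 0,"ty": 0,"tz": 0,"wx": 0,"wy": 0,"wz": 0,"claw": 0.3}
    - {"tx": 0,"ty": 0,"tz": 0,"wx": 0,"wy": 0,"wz": 0,"claw": 0.1}
    - {"tx": 0,"ty": 0,"tz": 0,"wx": 0,"wy": 0,"wz": 0,"claw": 0.1}

```text
clock: 8.0
tcp_pos: [0.5597, -0.1648, 0.1865]
orientation: [0.0, 0.67, 0.742, 0.0]
wrist_force: [0.1, 0.3, 0.2]
finger_gap: 0.0384
grip_force: 0.0
```

>>> carry_out:
  moves:
    - {"tx": 0,"ty": 0,"tz": 2,"wx": 0,"wy": 0,"wz": 0,"claw": 0.1}
    - {"tx": 0,"ty": 0,"tz": 3,"wx": 0,"wy": 0,"wz": 0,"claw": 0.1}
    - {"tx": 0,"ty": 0,"tz": 4,"wx": 0,"wy": 0,"wz": 0,"claw": 0.1}
    - {"tx": 0,"ty": 0,"tz": 5,"wx": 0,"wy": 0,"wz": 0,"claw": 0.1}
    - {"tx": 0,"ty": 0,"tz": 0,"wx": 0,"wy": 0,"wz": 0,"claw": 0.1}

```text
clock: 8.62
tcp_pos: [0.5613, -0.1655, 0.331]
orientation: [0.004, 0.67, 0.742, 0.001]
wrist_force: [0.5, 0.2, 0.6]
finger_gap: 0.0383
grip_force: 0.0
```

```bash
python3 - <<'E'
from h import *
c=snap('wrist');Q=cloud(c);P=Q[np.isfinite(Q[...,0])]
a=snap('scene')
cv2.imwrite('pics/f.png',np.hstack([cv2.resize(c['image'],(400,300)),cv2.resize(a['image'][110:260,190:390],(400,300),interpolation=2)]))
x=P[(P[:,2]>.2)&(P[:,2]<.22)&(np.hypot(P[:,0]-.56,P[:,1]+.164)<.07)]
print(len(x),np.percentile(x,[2,50,98],axis=0))
B=np.load('s0.npz')
for k in 'ab':
    P=B[k][np.isfinite(B[k][...,0])]
    # lid frame: yaw 14.2
    t=np.radians(14.2);ex=np.array([np.cos(t),np.sin(t)]);ey=np.array([-ex[1],ex[0]])
    n=P[np.hypot(P[:,0]-.57,P[:,1]-.25)<.25]
    L=n[abs(n[:,2]-.1175)<.004];u=L[:,:2]@ex;v=L[:,:2]@ey
    print(k,'ex',np.percentile(u,[0.2,1,50,99,99.8]).round(4),'ey',np.percentile(v,[.2,50,99.8]).round(4))
    u0=np.percentile(u,98)
    H=n[(abs(n[:,2]-.113)<.012)];u=H[:,:2]@ex;v=H[:,:2]@ey
    vm=.105
    hist,e=np.histogram(u,bins=np.arange(.35,.75,.005));print(dict(zip(e.round(3)[hist>0],hist[hist>0])))
E
```

```text
1934 [[ 0.51547618 -0.21592941  0.20018936]
 [ 0.55929634 -0.15798507  0.20768215]
 [ 0.62640945 -0.11129962  0.21414487]]
a ex [0.4928 0.4963 0.639  0.7087 0.7117] ey [-0.0203  0.1253  0.2185]Traceback (most recent call last):
  File "<stdin>", line 18, in <module>
IndexError: boolean index did not match indexed array along axis 0; size of axis is 80 but size of corresponding boolean axis is 79
```

View pics/f.png

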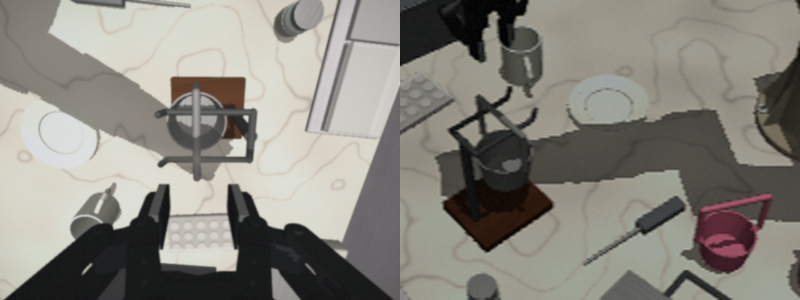

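The wrist and scene views both show the bail lying across both prongs (left half, bar at column 197, prongs at rows 115 and 160), with the pail hanging free. Next I'm measuring the lid bar.

```bash
cat > m.py <<'E'
from h import *
t=np.radians(14.2);ex=np.array([np.cos(t),np.sin(t)]);ey=np.array([-ex[1],ex[0]])
def ana(Q,k):
    P=Q[np.isfinite(Q[...,0])]
    n=P[(np.hypot(P[:,0]-.57,P[:,1]-.25)<.25)&(abs(P[:,2]-.116)<.015)]
    u=n[:,:2]@ex;v=n[:,:2]@ey
    L=(u>.56)&(u<.68)&(abs(v-.1)<.2)
    r=cv2.minAreaRect((n[(u>.54)&(abs(n[:,2]-.117)<.006)][:,:2]*1000).astype(np.float32))
    B=n[u<.525]; r2=cv2.minAreaRect((B[:,:2]*1000).astype(np.float32)) if len(B)>4 else None
    print(k,'lidv',np.percentile(v[L],[.5,99.5]).round(4),r)
    b=n[(u<.505)&(u>.46)]
    if len(b)>4: print('bar',len(b),'u',np.percentile(b[:,:2]@ex,[3,50,97]).round(4),'v',np.percentile(b[:,:2]@ey,[1,99]).round(4),'z',np.percentile(b[:,2],[5,50,95]).round(4),'ctr',b.mean(0).round(4),
       'slope deg',np.degrees(np.arctan(np.polyfit(b[:,:2]@ey,b[:,:2]@ex,1)[0])).round(2))
    h,e=np.histogram(u,bins=np.arange(.46,.76,.01));print(h)
E
python3 - <<'E'
from m import *
B=np.load('s0.npz')
for k in 'ab': ana(B[k],k)
E
```

```text
a lidv [-0.0196  0.2187] ((612.59912109375, 257.94549560546875), (232.48333740234375, 240.9854736328125), 15.078536987304688)
bar 157 u [0.493  0.499  0.5023] v [0.0412 0.1569] z [0.1122 0.1167 0.1209] ctr [0.4585 0.2189 0.1167] slope deg -0.09
[  0   0   0 102  69  21  20  11  95 183 178 242 268 277 284 285 256 307
 345 334 353 360 352 379 394  38   0   0   0]
b lidv [-0.0187  0.2192] ((610.0359497070312, 258.4176940917969), (227.6221466064453, 240.8086395263672), 14.153681755065918)
bar 117 u [0.4914 0.4962 0.5033] v [0.0421 0.1591] z [0.1132 0.1179 0.1227] ctr [0.4565 0.2195 0.1178] slope deg 0.01
[  0   0   0  99  26  19  18  18 149 210 202 191 194 190 188 172 137 123
 123 159 195 202 204 195 109   7   0   0   0]
```

>>> carry_out:
  moves:
    - {"tx": -2.5,"ty": 5,"tz": 0,"wx": 0,"wy": 0,"wz": 0.147,"claw": 0}
    - {"tx": -2.5,"ty": 5,"tz": 0,"wx": 0,"wy": 0,"wz": 0,"claw": 0}
    - {"tx": -2.5,"ty": 5,"tz": 0,"wx": 0,"wy": 0,"wz": 0,"claw": 0}
    - {"tx": -2.5,"ty": 5,"tz": 0,"wx": 0,"wy": 0,"wz": 0,"claw": 0}
    - {"tx": 0,"ty": 5,"tz": 0,"wx": 0,"wy": 0,"wz": 0,"claw": 0}
    - {"tx": 0,"ty": 5,"tz": 0,"wx": 0,"wy": 0,"wz": 0,"claw": 0}
    - {"tx": 0,"ty": 5,"tz": 0,"wx": 0,"wy": 0,"wz": 0,"claw": 0}
    - {"tx": 0,"ty": 0,"tz": 0,"wx": 0,"wy": 0,"wz": 0,"claw": 0}

```text
clock: 9.72
tcp_pos: [0.4584, 0.1879, 0.3243]
orientation: [-0.001, 0.612, 0.791, -0.001]
wrist_force: [-0.4, -0.8, -1.0]
finger_gap: 0.043
grip_force: 0.0
```

```bash
python3 - <<'E'
from m import *
c=snap('wrist');print(c['s']['tcp_pos'],c['s']['orientation']);ana(cloud(c),'w');ana(cloud(snap('top')),'t');ana(cloud(snap('scene')),'s')
E
```

```text
[0.45844709 0.18792384 0.32430871] [-0.00117199  0.61176303  0.79103949 -0.00106801]
w lidv [-0.0195  0.2169] ((610.4102172851562, 256.1611633300781), (230.07107543945312, 239.70184326171875), 14.647035598754883)
bar 1204 u [0.4888 0.4941 0.5033] v [0.0402 0.1574] z [0.1129 0.116  0.1176] ctr [0.4543 0.2196 0.1157] slope deg 0.23
[   0    0  167  940  195  193  193  190 2091 2245 2236 2256 2251 2266
 2244 2252 2252 2253 2236 2249 2249 2256 2232 1885  570    0    0    0
    0]
t lidv [-0.0193  0.0788] ((627.1284790039062, 191.45065307617188), (226.07659912109375, 105.82051849365234), 16.486799240112305)
bar 40 u [0.4915 0.4963 0.502 ] v [0.0418 0.0812] z [0.1122 0.1177 0.1214] ctr [0.4666 0.18   0.1175] slope deg -3.41
[ 0  0  0 31 14  8 10  9 49 73 73 71 78 81 85 85 85 84 82 78 73 87 88 86
 48  4  0  0  0]
s lidv [-0.0193  0.2186] ((612.267333984375, 257.001220703125), (233.6122589111328, 240.74200439453125), 14.507204055786133)
bar 156 u [0.4931 0.4987 0.5026] v [0.0413 0.157 ] z [0.1124 0.117  0.1199] ctr [0.4584 0.2193 0.1167] slope deg -0.41
[  0   0   0 115  56  20  27  19 163 300 299 314 308 309 319 326 322 336
 327 352 343 353 353 380 393  35   0   0   0]
```

Bar centre is (0.456, 0.218, 0.113) and the hinge lies at u = 0.7005. This fits the given sizes: the lid is 239 mm wide and the bar is 48 mm from the lid edge.

>>> carry_out:
  moves:
    - {"tx": -0.2,"ty": 3,"tz": 0,"wx": 0,"wy": 0,"wz": 0,"claw": 0}
    - {"tx": 0,"ty": 0,"tz": -5,"wx": 0,"wy": 0,"wz": 0,"claw": 0}
    - {"tx": 0,"ty": 0,"tz": -5,"wx": 0,"wy": 0,"wz": 0,"claw": 0}
    - {"tx": 0,"ty": 0,"tz": -5,"wx": 0,"wy": 0,"wz": 0,"claw": 0}
    - {"tx": 0,"ty": 0,"tz": -2,"wx": 0,"wy": 0,"wz": 0,"claw": 0}
    - {"tx": 0,"ty": 0,"tz": 0,"wx": 0,"wy": 0,"wz": 0,"claw": 0}
    - {"tx": 0,"ty": 0,"tz": 0,"wx": 0,"wy": 0,"wz": 0,"claw": 0}

```text
clock: 10.75
tcp_pos: [0.4586, 0.2146, 0.1573]
orientation: [0.0, 0.614, 0.789, 0.001]
wrist_force: [0.4, -0.7, -0.2]
finger_gap: 0.0424
grip_force: 0.0
```

```bash
python3 - <<'E'
from m import *
c=snap('wrist');print(c['s']['tcp_pos'],c['s']['tcp_pos'][:2]@ex,c['s']['tcp_pos'][:2]@ey);ana(cloud(c),'w');cv2.imwrite('pics/g.png',c['image'])
E
```

```text
[0.45855055 0.21456285 0.15733321] 0.49717354720157336 0.0955211180838628
w lidv [-0.0138  0.2173] ((560.5446166992188, 238.66339111328125), (128.66477966308594, 270.01593017578125), 29.177501678466797)
bar 3398 u [0.489  0.4943 0.5034] v [0.0415 0.1578] z [0.1134 0.116  0.1174] ctr [0.4536 0.2236 0.1158] slope deg 0.08
[   0    0  380 2720  600  590  524  329 4922 5340 5586 5794 5644 5641
 5720 5932 6050 5808 4499 3374 2446 1589  846  220    0    0    0    0
    0]
```

View pics/g.png

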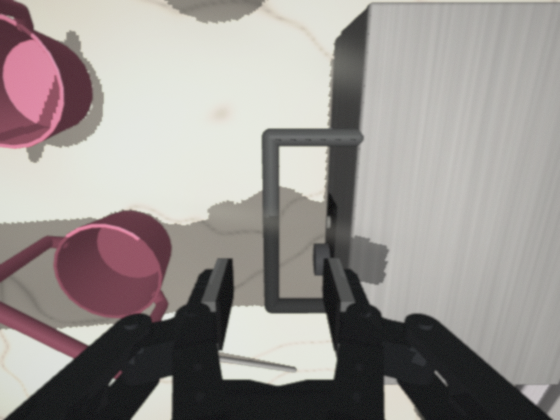

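The wrist view shows the bar at column 271 between the two fingers (217 and 345, centre about 280). I'll shift 2–3 mm, descend and grip.

>>> carry_out:
  moves:
    - {"tx": -0.3,"ty": 0.35,"tz": -2,"wx": 0,"wy": 0,"wz": 0,"claw": 0}
    - {"tx": 0,"ty": 0,"tz": -2.2,"wx": 0,"wy": 0,"wz": 0,"claw": 0}
    - {"tx": 0,"ty": 0,"tz": -2,"wx": 0,"wy": 0,"wz": 0,"claw": 0}
    - {"tx": 0,"ty": 0,"tz": 0,"wx": 0,"wy": 0,"wz": 0,"claw": 0}
    - {"tx": 0,"ty": 0,"tz": 0,"wx": 0,"wy": 0,"wz": 0,"claw": 0.5}
    - {"tx": 0,"ty": 0,"tz": 0,"wx": 0,"wy": 0,"wz": 0,"claw": 1}
    - {"tx": 0,"ty": 0,"tz": 0,"wx": 0,"wy": 0,"wz": 0,"claw": 1}
    - {"tx": 0,"ty": 0,"tz": 0,"wx": 0,"wy": 0,"wz": 0,"claw": 1}
  newtons: 40

```text
clock: 11.8
tcp_pos: [0.4532, 0.2184, 0.0954]
orientation: [-0.001, 0.614, 0.789, -0.001]
wrist_force: [-6.1, -3.3, 6.8]
finger_gap: 0.0085
grip_force: 39.1
```

```bash
python3 - <<'E'
from m import *
s=env.get_state();p=s['tcp_pos'];print(p,p[:2]@ex,s['finger_gap'],s['grip_force'],s['wrist_force'],s['joint_pos'].round(2))
u=.4955
for n in (16,):
  prev=np.array([0,0])
  for i in range(1,n+1):
    th=np.pi/2*i/n; d=np.array([.205*(1-np.cos(th)),.205*np.sin(th)]);e=d-prev;prev=d
    print(round(th,2),'tx %.2f ty %.2f tz %.2f'%tuple(np.array([e[0]*ex[0],e[0]*ex[1],e[1]])*100))
E
```

```text
[0.45323335 0.21836899 0.0954388 ] 0.49295249075398834 0.008472106623828806 39.053680300712585 [-6.09827603 -3.27937331  6.81704465] [ 0.29  0.26 -0.37  0.94 -0.    1.61]
0.1 tx 0.10 ty 0.02 tz 2.01
0.2 tx 0.29 ty 0.07 tz 1.99
0.29 tx 0.47 ty 0.12 tz 1.95
0.39 tx 0.66 ty 0.17 tz 1.89
0.49 tx 0.83 ty 0.21 tz 1.82
0.59 tx 1.00 ty 0.25 tz 1.73
0.69 tx 1.16 ty 0.29 tz 1.62
0.79 tx 1.31 ty 0.33 tz 1.49
0.88 tx 1.45 ty 0.37 tz 1.35
0.98 tx 1.57 ty 0.40 tz 1.20
1.08 tx 1.67 ty 0.42 tz 1.03
1.18 tx 1.76 ty 0.45 tz 0.86
1.28 tx 1.84 ty 0.46 tz 0.68
1.37 tx 1.89 ty 0.48 tz 0.49
1.47 tx 1.93 ty 0.49 tz 0.30
1.57 tx 1.95 ty 0.49 tz 0.10
```

>>> carry_out:
  moves:
    - {"tx": 0.0,"ty": 0.0,"tz": 1.0,"wx": 0,"wy": 0,"wz": 0,"claw": 1}
    - {"tx": 0.0,"ty": 0.0,"tz": 1.0,"wx": 0,"wy": 0,"wz": 0,"claw": 1}
    - {"tx": 0.2,"ty": 0.05,"tz": 2.0,"wx": 0,"wy": 0,"wz": 0,"claw": 1}
    - {"tx": 0.47,"ty": 0.12,"tz": 1.95,"wx": 0,"wy": 0,"wz": 0,"claw": 1}
    - {"tx": 0,"ty": 0,"tz": 0,"wx": 0,"wy": 0,"wz": 0,"claw": 1}

```text
clock: 12.42
tcp_pos: [0.4617, 0.2205, 0.1558]
orientation: [0.0, 0.614, 0.789, 0.001]
wrist_force: [-3.9, -1.1, -0.5]
finger_gap: 0.0085
grip_force: 39.3
```

>>> carry_out:
  moves:
    - {"tx": 0.66,"ty": 0.17,"tz": 1.89,"wx": 0,"wy": 0,"wz": 0,"claw": 1}
    - {"tx": 0.83,"ty": 0.21,"tz": 1.82,"wx": 0,"wy": 0,"wz": 0,"claw": 1}
    - {"tx": 1.0,"ty": 0.25,"tz": 1.73,"wx": 0,"wy": 0,"wz": 0,"claw": 1}
    - {"tx": 1.16,"ty": 0.29,"tz": 1.62,"wx": 0,"wy": 0,"wz": 0,"claw": 1}
    - {"tx": 1.31,"ty": 0.33,"tz": 1.49,"wx": 0,"wy": 0,"wz": 0,"claw": 1}
    - {"tx": 0,"ty": 0,"tz": 0,"wx": 0,"wy": 0,"wz": 0,"claw": 1}

```text
clock: 13.18
tcp_pos: [0.5098, 0.2327, 0.2422]
orientation: [-0.0, 0.614, 0.789, -0.0]
wrist_force: [-11.0, -3.7, 8.9]
finger_gap: 0.0083
grip_force: 40.0
```

```bash
python3 - <<'E'
from m import *
s=env.get_state();p=s['tcp_pos'];print(p,p[:2]@ex-.493,p[2]-.0954,s['wrist_force'],s['grip_force'],s['finger_gap'],s['joint_pos'].round(2))
E
```

```text
[0.50984587 0.2327345  0.24221501] 0.05835919488010122 0.14681501167386074 [-11.03262413  -3.65895985   8.91870494] 40.020015835762024 0.008331357689135975 [0.28 0.28 0.03 1.32 0.   1.61]
```

>>> carry_out:
  moves:
    - {"tx": 1.35,"ty": 0.34,"tz": 1.45,"wx": 0,"wy": 0,"wz": 0,"claw": 1}
    - {"tx": 1.5,"ty": 0.38,"tz": 1.25,"wx": 0,"wy": 0,"wz": 0,"claw": 1}
    - {"tx": 1.65,"ty": 0.41,"tz": 1.05,"wx": 0,"wy": 0,"wz": 0,"claw": 1}
    - {"tx": 1.75,"ty": 0.44,"tz": 0.9,"wx": 0,"wy": 0,"wz": 0,"claw": 1}
    - {"tx": 0,"ty": 0,"tz": 0,"wx": 0,"wy": 0,"wz": 0,"claw": 1}

```text
clock: 13.8
tcp_pos: [0.5752, 0.2492, 0.2889]
orientation: [0.001, 0.614, 0.789, 0.002]
wrist_force: [-3.9, -0.4, 7.4]
finger_gap: 0.0081
grip_force: 41.1
```

```bash
python3 - <<'E'
from m import *
s=env.get_state();p=s['tcp_pos'];print(p,p[:2]@ex-.493,p[2]-.0954,s['wrist_force'],s['grip_force'],s['finger_gap'],s['joint_pos'].round(2))
E
```

```text
[0.57522396 0.24923444 0.28888038] 0.12578724451526702 0.19348037568282456 [-3.94843105 -0.41694964  7.40491348] 41.09866261482239 0.008144063894133195 [0.28 0.41 0.33 1.48 0.   1.6 ]
```

>>> carry_out:
  moves:
    - {"tx": 1.6,"ty": 0.4,"tz": 0.55,"wx": 0,"wy": 0,"wz": 0,"claw": 1}
    - {"tx": 1.6,"ty": 0.4,"tz": 0.4,"wx": 0,"wy": 0,"wz": 0,"claw": 1}
    - {"tx": 1.5,"ty": 0.37,"tz": 0.3,"wx": 0,"wy": 0,"wz": 0,"claw": 1}
    - {"tx": 1.2,"ty": 0.3,"tz": 0.15,"wx": 0,"wy": 0,"wz": 0,"claw": 1}
    - {"tx": 0.8,"ty": 0.2,"tz": 0.05,"wx": 0,"wy": 0,"wz": 0,"claw": 1}
    - {"tx": 0,"ty": 0,"tz": 0,"wx": 0,"wy": 0,"wz": 0,"claw": 1}
    - {"tx": 0,"ty": 0,"tz": 0,"wx": 0,"wy": 0,"wz": 0,"claw": 1}

```text
clock: 14.68
tcp_pos: [0.6417, 0.2661, 0.3031]
orientation: [0.001, 0.614, 0.79, 0.003]
wrist_force: [-0.5, 0.8, 6.6]
finger_gap: 0.0083
grip_force: 43.2
```

```bash
python3 - <<'E'
from m import *
s=env.get_state();p=s['tcp_pos'];print(p,p[:2]@ex-.493,p[2]-.0954,s['wrist_force'],s['grip_force'],s['finger_gap'])
b=snap('scene')
for n,c in(('scene',b),('top',snap('top'))):
    Q=cloud(c);P=Q[np.isfinite(Q[...,0])];u=P[:,:2]@ex;v=P[:,:2]@ey
    m=(P[:,2]>.14)&(P[:,2]<.262)&(u>.62)&(u<.78)&(v>-.015)&(v<.21)
    for side in((-.015,.06),(.14,.21)):
        k=m&(v>side[0])&(v<side[1])
        if k.sum()>20:
            f=np.polyfit(P[k,2],u[k],1);print(n,k.sum(),'u range',np.percentile(u[k],[2,50,98]).round(4),'angle',np.pi/2+np.arctan(f[0]),'resid',np.std(u[k]-np.polyval(f,P[k,2])),'u at hinge z',np.polyval(f,.113))
cv2.imwrite('pics/i.png',np.hstack([cv2.resize(b['image'][120:330,190:400],(500,500),interpolation=2)]))
E
```

```text
[0.64168858 0.26606469 0.30306917] 0.19434964207099237 0.20766916674753227 [-0.52630224  0.79322531  6.62864516] 43.15850794315338 0.008291364099767148
scene 666 u range [0.6966 0.7002 0.7038] angle 1.5176762983686374 resid 0.0006897353501274277 u at hinge z 0.704981473298482
scene 750 u range [0.6965 0.7    0.7038] angle 1.5181668631035596 resid 0.0007174350178911082 u at hinge z 0.7047683550376069
top 214 u range [0.6887 0.6925 0.6958] angle 1.5167051051634288 resid 0.0006032266981820858 u at hinge z 0.6972975482097714
```

View pics/i.png

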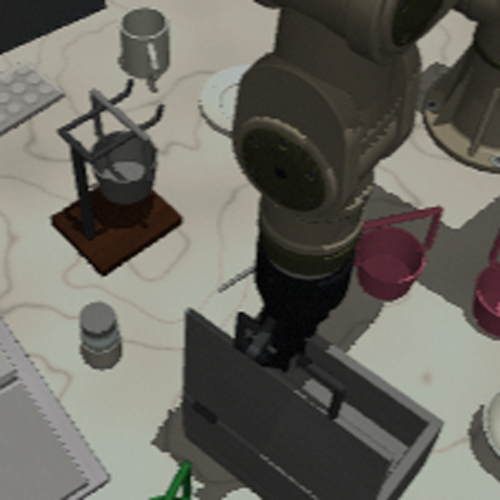

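Both cameras give a lid angle of 1.517 rad, and the pail still hangs on the fork (110,150 in the crop). Another 11 mm forward takes the lid to 1.571.

>>> carry_out:
  moves:
    - {"tx": 0.5,"ty": 0.13,"tz": 0,"wx": 0,"wy": 0,"wz": 0,"claw": 1}
    - {"tx": 0.5,"ty": 0.13,"tz": 0,"wx": 0,"wy": 0,"wz": 0,"claw": 1}
    - {"tx": 0,"ty": 0,"tz": 0,"wx": 0,"wy": 0,"wz": 0,"claw": 1}
    - {"tx": 0,"ty": 0,"tz": 0,"wx": 0,"wy": 0,"wz": 0,"claw": 1}
    - {"tx": 0,"ty": 0,"tz": 0,"wx": 0,"wy": 0,"wz": 0,"claw": 1}
    - {"tx": 0,"ty": 0,"tz": 0,"wx": 0,"wy": 0,"wz": 0,"claw": 1}

```text
clock: 15.52
tcp_pos: [0.6518, 0.2686, 0.3031]
orientation: [0.002, 0.614, 0.79, 0.003]
wrist_force: [-0.2, 1.6, 7.6]
finger_gap: 0.008
grip_force: 43.5
```

```bash
python3 - <<'E'
from m import *
for i in range(2):
  s=env.get_state();p=s['tcp_pos'];print(p,s['wrist_force'],s['grip_force'],s['finger_gap'],abs(s['qvel']).max())
  for n in('scene','top'):
    Q=cloud(snap(n));P=Q[np.isfinite(Q[...,0])];u=P[:,:2]@ex;v=P[:,:2]@ey
    k=(P[:,2]>.14)&(P[:,2]<.262)&(u>.62)&(u<.78)&(v>-.015)&(v<.06)
    if k.sum()>20: print(n,k.sum(),np.pi/2+np.arctan(np.polyfit(P[k,2],u[k],1)[0]))
    h=P[(np.hypot(P[:,0]-.56,P[:,1]+.164)<.065)&(P[:,2]>.2055)&(P[:,0]>.545)&(P[:,0]<.58)]
    print('bail',len(h),np.percentile(h,[2,50,98],axis=0).round(3).tolist() if len(h) else '')
E
```

```text
[0.65177088 0.26861066 0.30306405] [-0.21618541  1.61033991  7.60255012] 43.53242039680481 0.008036332280778734 0.0009964137820134332
scene 599 1.56721725774264
bail 94 [[0.556, -0.218, 0.206], [0.564, -0.161, 0.209], [0.572, -0.11, 0.212]]
top 258 1.5649090225201876
bail 107 [[0.553, -0.215, 0.206], [0.561, -0.162, 0.209], [0.57, -0.109, 0.215]]
[0.65175295 0.26862287 0.30305709] [-1.06216251  0.90108235  6.93955632] 43.532811999320984 0.007945714189667058 0.0009493249835370034
scene 589 1.5685187378858327
bail 94 [[0.557, -0.217, 0.206], [0.564, -0.16, 0.209], [0.572, -0.11, 0.212]]
top 268 1.5699962487345915
bail 102 [[0.553, -0.213, 0.206], [0.561, -0.159, 0.209], [0.57, -0.109, 0.214]]
```

The lid is at 1.568 rad, still, and gripped. The pail hangs centred on the hook.

```bash
python3 -c "
from workcell import env
print(env.hand_in())"
```

```text
the job is handed in; nothing more can be done
None
```

The pail hangs by its bail on both prongs of the hook, let go, and I handed the job in with the gripper holding the lid still at about 1.57 rad; the hand-in gave no verdict.

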